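Read the topping hopper, then hold its gate at the portion mark

ROBOT

A 6-joint arm with a two-finger parallel gripper is mounted at the origin on the work surface. World frame = base frame: x ahead of the robot, y to its left, z up, the work surface at z = 0. Lengths are in m, angles in degrees, forces in N, time in s.
With the tool pointing down it reaches from about 0.35 to 0.875 m from the base axis. Payload 4.2 kg.
Tool frame: the origin (TCP) lies at the centre of the arm's flange, where the gripper is bolted on; the fingertips stand 182 mm ahead of it and the grasp point (between the pads) lies 164 mm ahead of it (r.tcp_to_tips is the distance from the TCP to the fingertips, in m); z points along the fingers, y is the direction in which the jaws open and shut (so a half turn about z gives the same grasp; the last joint's range is limited). The gripper opens to 87 mm and grips with 3 to 60 N. Pads are 19 mm wide; open, the fingers measure 117 mm over their backs; the gripper's body (75 mm by 190 mm) begins 51 mm behind the grasp point.
Start: joints at [-62.189, 22.042, 0.453, 0, -68.411, -14.817], TCP at [0.141, -0.609, 0.405] pointing down, gripper open.
Joint ranges: [-179.83, 179.83], [-69.29, 118.12], [-61.27, 80.66], [-181.25, 117.63], [-171.15, -9.14], [-177.46, 177.46]. Speed limits (degrees/s): [159.86, 159.86, 180, 180, 180, 180].

INTERFACE

Orientations are given as a 3x3 rotation matrix whose columns are the frame's x, y, z axes.
In Python, from station import r, viewer, order gives the robot as it stands.
- The arm moves only by the tool send_rows, never from a script. Its argument "steps" is a list of rows, each an object with "offset": the shift along the tool's x, y, z in mm, a list of three; "delta_rot": the turn, a rotation vector about the tool's x, y, z in degrees, a list of three; "gripper": the opening, from 0 (shut) to 1 (fully open). A call has 1 to 12 rows; each row shifts and turns the pose as measured when the row begins, along the tool's axes as they then stand; what a row does not reach is not made up. A row lasts 1/10 s, in which the tool goes at most 50 mm and 8.59 degrees, less where a joint would pass 70% of its speed; a pose out of reach is approached as far as the arm can. A call is refused whole if a number of a shift passes 50 or a number of a turn 8.59, either way. A call with a gripper value outside its range is refused whole. The fingers move at their own pace and stop on an object; the grip force is fixed at half the most. Time passes only in rows, so rows that do not move let the fingers close. It gives the time, the measured TCP pose, the force and the opening at its end, in the units of the state.
- r.sense(): the state, without advancing time (a new reading comes with each control period).
- viewer.capture(name): name is "side" or "top"; returns (picture, depth): 400x640x3 uint8, red, green, blue; 400x640 float32, m along the optical axis (not along the pixel's ray), 0 where there is no reading.
- viewer.get_calibration(name): a dict with "fov_y" (degrees; the focal length in pixels is half the picture's height over the tangent of half this angle, whatever the lens; pixels are square), "cx", "cy" (the principal point, pixels), "extrinsics" (4x4, takes a point from camera to world coordinates). Camera axes: x right, y down, z forward; pixel columns grow to the right and rows downward; lengths in m; the calibration is good to about 2 mm. A picture is of the moment at which its call begins. get_calibration takes no time and is no camera call.
- order.finish_job(): hands the job in, once; it reports no verdict.
The state is a dict: "time_s": time; "joints": joint angles; "joint_velocities": joint speeds; "effort": joint torques, N m; "tcp_pos": TCP position; "ee_rot": TCP orientation; "wrist_force": force on the tool from outside, world axes, zero at the start; "moment": the same for the moment, N m; "gripper_width": opening from 0.0 (shut) to 1.0 (fully open).
Only numpy, scipy, OpenCV 4.12 (cv2) and the standard library are available. Lean on these libraries where they do the work, as an engineer would, in place of code of your own. Each camera call takes 0.05 s, during which the arm holds its last target. There are 200 camera calls.

TASK

Take the pocket thermometer off the dark rubber mat, point its lens at the middle of the round steel stud on the front of the topping dispenser from about a hand's width away (not touching it), and keep it steady there for two seconds; then lay it back on the mat and let go of it. After that pull the dispenser's spring-return gate out by its wooden knob until the pointer on the gate is level with the fin of the collar on the rod beside it, and finish while still holding the knob there, so that the gate stays open over the cup. Leave the cup under the spout, the crock and the whisk where they are.

Things in the scene. Friction and masses are not known exactly. Their poses are not given: they have to be found in the camera images.
- thermometer: Grey bar-shaped pocket thermometer lying flat: body 115 long x 30 wide x 30 mm high, with a 22 mm thick steel lens barrel sticking out 30 mm at its front; dark display and button on top. About 120 g (varies). Origin on its underside, 65 mm ahead of the rear end, 80 mm behind the lens face, within 10 mm of the centre of mass; x points out through the lens, z up.
- lens (a point): Centre of the lens face at the thermometer's front, 80 mm ahead of its origin and 15 mm above its underside; axes as the thermometer's: it looks along +x.
- mat: Flat fixed dark rubber mat 220 x 130 x 4 mm on the counter (top at 4 mm); the thermometer starts and must end on it, its middle over the mat. Origin at the centre of the underside, x along the long side.
- dispenser: Fixed topping dispenser: foot plate 190 deep x 170 wide x 12 mm, column at the back, white hopper 150 mm wide from 135 to 250 mm high, cover and small wooden knob on it (not handled) up to 276 mm. Origin on the counter under its middle. The front looks along its own -x, roughly world +y (within 0.3 rad); its +y points roughly away from the robot. Hopper front face at x = -60 mm.
- stud (a point): Centre of the front face of the round steel stud, 36 mm across, standing 20 mm out of the hopper's front, 215 mm above the counter (x = -80 mm, y = 0 in the dispenser's frame; axes as the dispenser's, so it is looked at along +x). Aimed: the line out of the lens passes within 15 mm of this point sideways and in height, lens 35 to 160 mm in front of it.
- gate (a joint): Travel (m) of the gate slide, a steel tongue 50 mm wide with its top 123 mm above the counter: 0 shut, growing as it is pulled forwards (dispenser's -x), stop at 0.085. A spring pulls it shut with about 5 N when shut plus 1.2 N per 10 mm pulled (9 to 13 N at the mark); let go, it springs back.
- knob: Gate slide with its turned wooden knob, upright on the tongue, 54 mm tall (top 177 mm above the counter): waist 24 mm across from 8 to 40 mm up, rim 30 mm across at 45 to 50 mm. Origin: centre of the knob's foot, axes as the dispenser's. Gate shut: at x = -180 mm, y = 0 in the dispenser's frame, 120 mm ahead of the hopper face; moves to -x with the gate.
- pointer (a point): Tip of the flat pointer arm (level with the tongue) that moves with the gate: 75 mm to the dispenser's +y side of the knob and at the same x as the knob's centre.
- collar: The mark: brass collar, 22 mm across and 16 mm long, on the fixed 10 mm rod that runs forwards beside the gate, 85 mm to the dispenser's +y side; an upright fin 5 mm thick reaches 29 mm above the rod axis. Fixed (35 to 65 mm of pull needed). Origin on the rod axis in the fin's plane, 120 mm up; axes as the dispenser's. At the mark: knob centre and collar have the same x.
- cup: Loose tin sundae cup, 76 mm across, 70 mm high, upright on the dispenser's foot plate under the spout; origin at the centre of its underside. To be left alone.
- spout (a point): Point on top of the dispenser's foot plate straight below the spout, 15 mm ahead of the dispenser's origin; the cup stands here.
- crock: Loose squat cream stoneware crock, 136 mm across, 110 mm high; origin at the centre of its underside. To be left alone.
- whisk: Loose chrome whisk lying flat, 250 mm long, 56 mm across the wires; origin near its middle, on the counter, x towards the wires. To be left alone.
There are look-alikes about, which are no part of the job. What is shaped like the thermometer but blue is not meant.

How it is judged:
By the outcome, as a careful person would: the job done as asked, in the order asked, and still so for the second after the job is handed in, while the arm keeps its last pose, push and grip.
It also fails if it takes over 59 s, if anything falls off the work surface, if the arm or the gripper's body presses on something with over 40 N, if the wrist force passes 120 N, or if a joint passes its speed limit or range.

## Working session

There is one attempt and no reset: what is moved stays moved. The work goes in short steps, Python scripts to look and compute and a tool call to move; the robot and the scene stay as the last step left them, time stands still between calls to the robot, and variables do not carry over. Pictures are saved under pics/ and viewed, about 8 in all and at most 12, crops included, and the job is handed in when it is done.

Besides the shell and the picture viewer there is one more tool, called after "Emit:" by a JSON object that holds its "api" and its "payload", one argument or row to a line. send_rows: Moves the arm, as the interface text tells. Its arguments: {"type":"object","properties":{"steps":{"type":"array"}},"required":["steps"]}

```bash
mkdir -p pics; ls; cat > h.py <<'E'
import numpy as np, cv2
from station import r, viewer, order
def cap(n,name=None):
    p,d=viewer.capture(n)
    if name: cv2.imwrite(f'pics/{name}.png',p[:,:,::-1])
    return p,d
def cal(n):
    c=viewer.get_calibration(n); f=200/np.tan(np.radians(c['fov_y']/2)); return f,c['cx'],c['cy'],np.array(c['extrinsics'])
def pts(n,d):
    f,cx,cy,T=cal(n); v,u=np.mgrid[0:400,0:640]
    P=np.stack([(u-cx)/f*d,(v-cy)/f*d,d],-1)
    return P@T[:3,:3].T+T[:3,3]
def ray(n,u,v,z):
    f,cx,cy,T=cal(n); q=T[:3,:3]@[(u-cx)/f,(v-cy)/f,1]; return T[:3,3]+q*(z-T[2,3])/q[2]
def proj(n,X):
    f,cx,cy,T=cal(n); q=(np.array(X)-T[:3,3])@T[:3,:3]; return q[0]/q[2]*f+cx,q[1]/q[2]*f+cy
E
python3 - <<'E'
from h import *
for n in('side','top'):
    p,d=cap(n,n+'0'); np.savez(f'{n}0.npz',p=p,d=d); print(n,cal(n),(d>0).mean(),viewer.get_calibration(n).keys())
print(r.sense())
E
```

```text
pics
side (np.float64(482.0694503906443), 318.5529463782603, 196.98107830423402, array([[-0.83587234, -0.24444806,  0.49149016, -0.09268956],
       [-0.54836057,  0.41240398, -0.72747759,  0.87304602],
       [-0.02486202, -0.87759222, -0.47876276,  0.71302622],
       [ 0.        ,  0.        ,  0.        ,  1.        ]])) 0.99605078125 dict_keys(['fov_y', 'cx', 'cy', 'extrinsics'])
top (np.float64(486.85085179829133), 325.9519459025909, 202.82334105697166, array([[-2.49313997e-02, -9.90932340e-01,  1.32028491e-01,
         3.11893024e-01],
       [-9.99689164e-01,  2.47096330e-02, -3.31803903e-03,
         1.16872759e-02],
       [ 2.55766168e-05, -1.32070175e-01, -9.91240368e-01,
         1.50266501e+00],
       [ 0.00000000e+00,  0.00000000e+00,  0.00000000e+00,
         1.00000000e+00]])) 0.9960234375 dict_keys(['fov_y', 'cx', 'cy', 'extrinsics'])
{'time_s': 0.1, 'joints': array([-6.21877426e+01,  2.20848773e+01,  3.86961309e-01, -2.42025699e-02,
       -6.84122520e+01, -1.48140671e+01]), 'joint_velocities': array([-0.05263139, -0.14297709,  0.21718702,  0.12487471,  0.04663632,
       -0.07826253]), 'effort': array([ 1.55668135e-04, -3.91688526e+01,  1.87933856e+01,  4.23192054e+00,
        1.34571307e-02, -7.27536099e-05]), 'tcp_pos': array([ 0.14053397, -0.6087988 ,  0.40378269]), 'ee_rot': array([[-9.74412168e-01, -2.24767934e-01, -5.49704561e-04],
       [-2.24768578e-01,  9.74410354e-01,  1.88391155e-03],
       [ 1.12194909e-04,  1.95926265e-03, -9.99998074e-01]]), 'wrist_force': array([-0.29211598,  0.55007889,  0.78854527]), 'moment': array([ 0.02567636, -0.01804166, -0.02889444]), 'gripper_width': 0.9998576861623013}
```

View pics/top0.png

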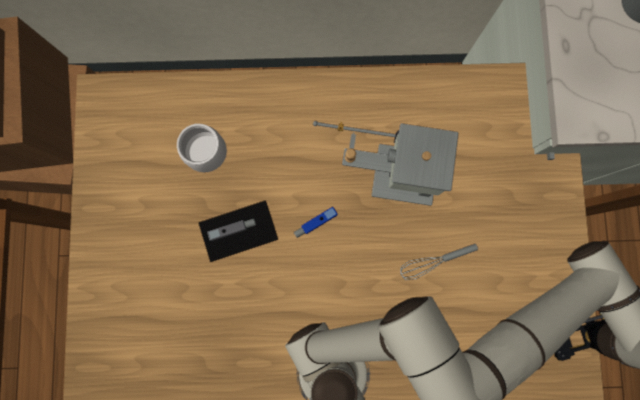

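View pics/side0.png

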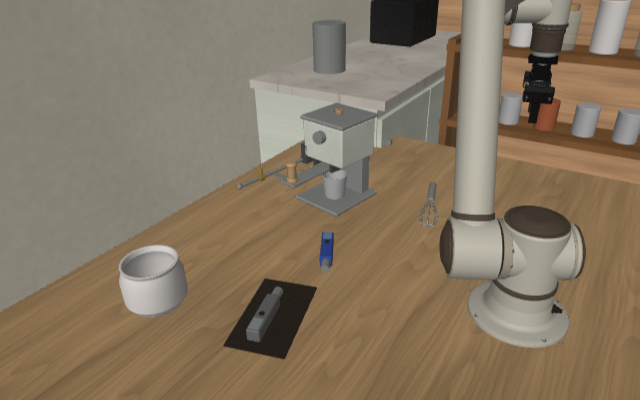

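The top view shows the grey thermometer on the mat at (232,230) with its lens to the right. The dispenser is at (425,157), the knob at (350,155), the collar at (340,127) and the blue look-alike at (316,222). The side view shows the stud at (319,137), the knob at (291,172) and the fin at (262,173).

```bash
python3 - <<'E'
from h import *
T=np.load('top0.npz');S=np.load('side0.npz')
Pt=pts('top',T['d']);Ps=pts('side',S['d'])
def box(m,u0,u1,v0,v1):
    k=np.zeros_like(m);k[v0:v1,u0:u1]=m[v0:v1,u0:u1];return k
# thermometer
m=box((Pt[...,2]>0.022)&(Pt[...,2]<0.05),195,275,205,260)
q=Pt[m];print('therm',m.sum(),q.mean(0),np.median(q[:,2]))
g=box((T['p'].sum(2)>110),205,262,212,246)&m
rect=cv2.minAreaRect(q[:,:2].astype(np.float32)*1000);print(rect)
c,_,=q[:,:2].mean(0),0; w,V=np.linalg.eigh(np.cov(q[:,:2].T)); ax=V[:,1]*(-np.sign(V[1,1])); s=(q[:,:2]-c)@ax; t=(q[:,:2]-c)@[-ax[1],ax[0]]
print('ax',ax,np.degrees(np.arctan2(ax[1],ax[0])),s.min(),s.max(),t.min(),t.max())
for a in np.arange(-.08,.085,.01):
    k=abs(s-a)<.005
    if k.any(): print(round(a,3),k.sum(),t[k].min().round(4),t[k].max().round(4),np.median(q[k,2]).round(4))
# mat
mm=box(T['p'].max(2)<45,190,285,195,270)
cs=max(cv2.findContours(mm.astype(np.uint8),0,2)[0],key=cv2.contourArea)
W=np.array([ray('top',*x[0],.004)[:2] for x in cs])*1000;print('mat',cv2.minAreaRect(W.astype(np.float32)))
# hopper top cover
hm=box((Pt[...,2]>.235)&(Pt[...,2]<.262),380,470,115,200);q=Pt[hm];print('cover z',np.median(q[:,2]),cv2.minAreaRect(q[:,:2].astype(np.float32)*1000))
# knob top
k=box((Pt[...,2]>.165)&(Pt[...,2]<.185),335,365,140,170);q=Pt[k];print('knob',k.sum(),q.mean(0),q.min(0),q.max(0))
# collar fin top
k=box((Pt[...,2]>.125)&(Pt[...,2]<.165),330,352,115,137);q=Pt[k];print('fin',k.sum(),q.mean(0),q.min(0),q.max(0))
# hopper front face in side
k=box((Ps[...,2]>.15)&(Ps[...,2]<.24),305,335,115,160);q=Ps[k]
for u,v in((319,137),(317,134),(321,140),(309,125),(309,150),(330,150),(330,160)):print(u,v,Ps[v,u],S['p'][v,u])
def up(n,im,u0,u1,v0,v1,f): return cv2.resize(im[v0:v1,u0:u1,::-1],None,fx=f,fy=f,interpolation=2)
a=up('',T['p'],300,470,110,215,4.5);b=up('',S['p'],230,390,95,215,4);
cv2.imwrite('pics/c1.png',a[:,:760]);cv2.imwrite('pics/c2.png',b)
E
```

```text
therm 453 [0.43554064 0.30147568 0.03420807] 0.03456987155975333
((437.8227233886719, 296.68865966796875), (30.67810821533203, 144.05191040039062), 16.4305477142334)
ax [ 0.28607395 -0.95820754] -73.37694574338514 -0.06676084772920476 0.07725341482644349 -0.01438951047657184 0.016310436801070197
-0.07 7 -0.0112 0.0085 0.0365
-0.06 34 -0.014 0.0161 0.0366
-0.05 34 -0.0143 0.0156 0.0354
-0.04 36 -0.0143 0.0163 0.0366
-0.03 35 -0.0144 0.0161 0.0356
-0.02 34 -0.0143 0.0161 0.0348
-0.01 35 -0.0138 0.0145 0.0352
-0.0 32 -0.014 0.0145 0.034
0.01 33 -0.0134 0.0152 0.036
0.02 34 -0.0139 0.0148 0.0356
0.03 34 -0.0142 0.0152 0.0348
0.04 35 -0.0139 0.0157 0.0344
0.05 24 -0.0123 0.0105 0.0312
0.06 20 -0.0077 0.0114 0.0293
0.07 21 -0.009 0.0092 0.0285
0.08 5 -0.0058 0.0071 0.0291
mat ((432.40557861328125, 280.1510314941406), (124.69273376464844, 215.04344177246094), 17.066160202026367)
cover z 0.26063339993276813 ((594.8637084960938, -246.31118774414062), (168.79367065429688, 160.10093688964844), 79.63530731201172)
knob 92 [ 0.62705858 -0.0633415   0.17720431] [ 0.61278817 -0.07737462  0.17030598] [ 0.64279211 -0.04927745  0.18422301]
fin 74 [ 0.71699799 -0.04009016  0.13140085] [ 0.69145678 -0.0714031   0.12514375] [ 0.72810489 -0.01037127  0.15417961]
319 137 [ 0.59898783 -0.16128963  0.22247988] [117 118 115]
317 134 [ 0.60797641 -0.16518341  0.22822794] [115 116 114]
321 140 [ 0.59442776 -0.16401463  0.21359565] [108 110 105]
309 125 [ 0.65444078 -0.19463274  0.23662454] [175 179 167]
309 150 [ 0.65558514 -0.19166595  0.16049428] [173 177 164]
330 150 [ 0.57337655 -0.17645582  0.18359661] [172 176 162]
330 160 [ 0.57223522 -0.17389147  0.15435504] [171 174 161]
```

View pics/c1.png

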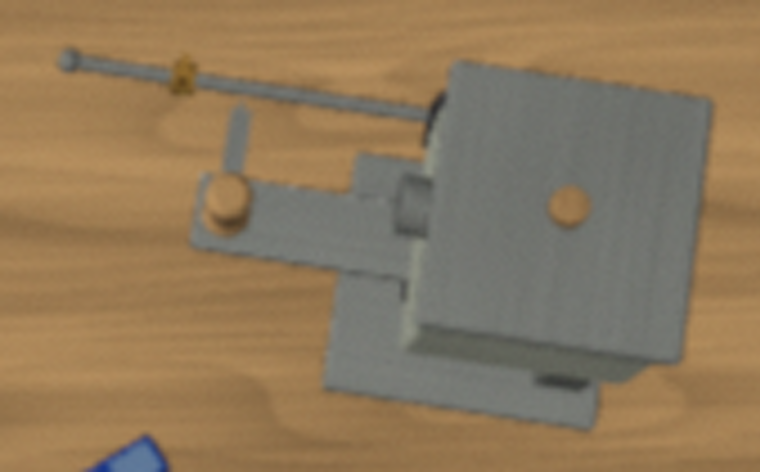

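View pics/c2.png

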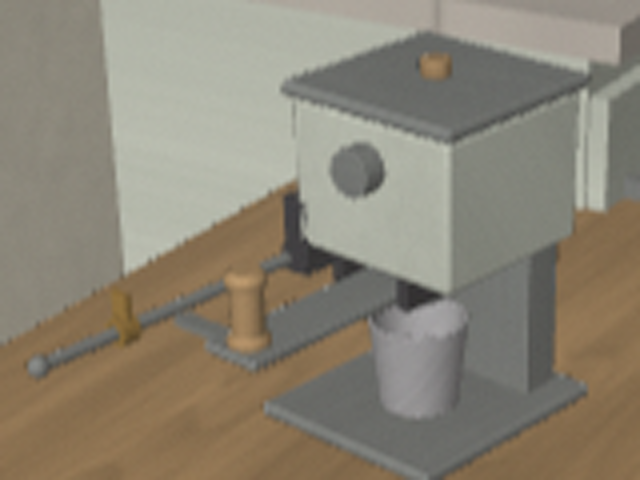

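The crops show the fin at top-view pixel (340.7,123), with the collar at (340.7,126.7), the knob top at (351,152.5) and the cover knob at (426,156). In the side view the stud centre is (319.3,137.5), the fin top (260.5,168.5) and the knob top (291.3,163.5). Next I'll turn these into world points.

```bash
python3 - <<'E'
from h import *
T=np.load('top0.npz');S=np.load('side0.npz');Pt=pts('top',T['d'])
R=lambda *a:print(a,ray(*a).round(4))
R('top',351,152.3,.177);R('side',291.3,163.5,.177);R('side',319.3,137.5,.215);R('top',426.2,155.8,.276)
R('top',340.7,126.7,.120);R('top',340.7,123.5,.149);R('side',260.5,168.3,.149);R('side',262,176,.120)
R('top',315.1,123.2,.120);R('top',395,135.3,.120) # rod ends
hs=cv2.cvtColor(T['p'],cv2.COLOR_RGB2HSV);print(hs[126,338:344],hs[152,349:353],hs[190,100])
h2=cv2.cvtColor(S['p'],cv2.COLOR_RGB2HSV)
for n,p,b in(('top',T['p'],(330,352,116,136)),('side',S['p'],(252,272,162,188))):
    x=p[b[2]:b[3],b[0]:b[1]].astype(int); m=(x[...,0]-x[...,2]>60)&(cv2.cvtColor(p,cv2.COLOR_RGB2HSV)[b[2]:b[3],b[0]:b[1],1]>150)
    v,u=np.nonzero(m);print(n,m.sum(),u.mean()+b[0],v.mean()+b[2],u.min()+b[0],u.max()+b[0],v.min()+b[2],v.max()+b[2])
    for row in m: print(''.join('.#'[i] for i in row))
# hopper plane normal from cover edge via depth: fit side face in side view
Ps=pts('side',S['d']); z=Ps[...,2]; q=[]
b=np.zeros(z.shape,bool);b[125:155,306:340]=1
q=Ps[b&(S['p'].min(2)>155)&(z>.15)]
c=q.mean(0);u,s,v=np.linalg.svd(q-c);print('face',len(q),c,v[2],s)
E
```

```text
('top', 351, 152.3, 0.177) [ 0.6287 -0.066   0.177 ]
('side', 291.3, 163.5, 0.177) [ 0.6227 -0.0604  0.177 ]
('side', 319.3, 137.5, 0.215) [ 0.6067 -0.1743  0.215 ]
('top', 426.2, 155.8, 0.276) [ 0.591  -0.2535  0.276 ]
('top', 340.7, 126.7, 0.12) [ 0.7196 -0.0417  0.12  ]
('top', 340.7, 123.5, 0.149) [ 0.7205 -0.0408  0.149 ]
('side', 260.5, 168.3, 0.149) [ 0.7152 -0.0404  0.149 ]
('side', 262, 176, 0.12) [ 0.7206 -0.0499  0.12  ]
('top', 315.1, 123.2, 0.12) [0.732 0.033 0.12 ]
('top', 395, 135.3, 0.12) [ 0.6898 -0.1994  0.12  ]
[[ 18 116 132]
 [ 18 163 133]
 [ 18 172 135]
 [ 18 171 136]
 [ 18 166 135]
 [ 18 124 127]] [[ 17 124 167]
 [ 17 124 166]
 [ 17 122 167]
 [ 17 124 164]] [ 16 124 163]
top 32 340.4375 126.65625 338 342 122 130Traceback (most recent call last):
  File "<stdin>", line 12, in <module>
  File "<stdin>", line 12, in <genexpr>
TypeError: string indices must be integers, not 'numpy.bool'
```

```bash
cat >> h.py <<'E'
from scipy.spatial.transform import Rotation as Ro
def goto(p,yaw,n,g,step=None):
    """print n rows (tool axes) from the present pose to p, tool down, tool x at heading yaw"""
    s=r.sense(); P=np.array(s['tcp_pos']);R=Ro.from_matrix(s['ee_rot'])
    c,q=np.cos(np.radians(yaw)),np.sin(np.radians(yaw))
    G=Ro.from_matrix(np.array([[c,q,0],[q,-c,0],[0,0,-1.]]))
    w=(R.inv()*G).as_rotvec(degrees=True); p=np.array(p)
    print('t',s['time_s'],'P',P.round(4),'F',np.round(s['wrist_force'],1),'w',round(s['gripper_width'],3),'rot',w.round(1),'dist',np.round((p-P)*1000,1))
    for i in range(n):
        o=R.inv().apply((p-P)/(n-i))*1000; dw=(R.inv()*G).as_rotvec(degrees=True)/(n-i)
        o=o.round(0);dw=dw.round(1)
        print('{"offset":%s,"delta_rot":%s,"gripper":%g},'%([int(x) for x in o],[float(x) for x in dw],g))
        P=P+R.apply(o/1000);R=R*Ro.from_rotvec(dw,degrees=True)
E
python3 -c "
from h import *
goto((.45,-.38,.5),-120,9,1)"
```

```text
t 0.1 P [ 0.1405 -0.6088  0.4038] F [-0.3  0.6  0.8] w 1.0 rot [  0.1   0.  -47. ] dist [309.5 228.8  96.2]
{"offset":[-39, 17, -11],"delta_rot":[0.0, 0.0, -5.2],"gripper":1},
{"offset":[-41, 13, -11],"delta_rot":[0.0, 0.0, -5.2],"gripper":1},
{"offset":[-42, 10, -11],"delta_rot":[0.0, 0.0, -5.2],"gripper":1},
{"offset":[-42, 6, -10],"delta_rot":[0.0, 0.0, -5.2],"gripper":1},
{"offset":[-43, 2, -11],"delta_rot":[0.0, 0.0, -5.2],"gripper":1},
{"offset":[-43, -2, -10],"delta_rot":[0.0, 0.0, -5.3],"gripper":1},
{"offset":[-42, -6, -11],"delta_rot":[0.0, 0.0, -5.2],"gripper":1},
{"offset":[-42, -9, -10],"delta_rot":[0.0, 0.0, -5.3],"gripper":1},
{"offset":[-40, -13, -11],"delta_rot":[0.1, 0.1, -5.2],"gripper":1},
```

Emit:
{"api": "send_rows", "payload": {
  "steps": [
    {"offset": [-39, 17, -12], "delta_rot": [0, 0, -5.2], "gripper": 1},
    {"offset": [-41, 13, -12], "delta_rot": [0, 0, -5.2], "gripper": 1},
    {"offset": [-42, 10, -12], "delta_rot": [0, 0, -5.2], "gripper": 1},
    {"offset": [-42, 6, -12], "delta_rot": [0, 0, -5.2], "gripper": 1},
    {"offset": [-43, 2, -12], "delta_rot": [0, 0, -5.2], "gripper": 1},
    {"offset": [-43, -2, -12], "delta_rot": [0, 0, -5.2], "gripper": 1},
    {"offset": [-42, -6, -12], "delta_rot": [0, 0, -5.2], "gripper": 1},
    {"offset": [-42, -9, -12], "delta_rot": [0, 0, -5.2], "gripper": 1},
    {"offset": [-40, -13, -12], "delta_rot": [0, 0, -5.2], "gripper": 1}
  ]
}}

```text
time_s: 1.0
tcp_pos: [0.4544, -0.3716, 0.5081]
ee_rot: [[-0.484, -0.875, -0.009], [-0.875, 0.484, 0.015], [-0.008, 0.016, -1.0]]
wrist_force: [0.8, -0.2, 0.4]
gripper_width: 1.0
```

```bash
python3 -c "
from h import *
goto((.48,0.05,.48),-80,10,1)"
```

```text
t 1.0 P [ 0.4544 -0.3716  0.5081] F [ 0.8 -0.2  0.4] w 1.0 rot [  0.7   0.8 -39. ] dist [ 25.6 421.6 -28.1]
{"offset":[-38, 18, 3],"delta_rot":[0.1, 0.1, -3.9],"gripper":1},
{"offset":[-39, 16, 3],"delta_rot":[0.1, 0.1, -3.9],"gripper":1},
{"offset":[-40, 13, 3],"delta_rot":[0.1, 0.1, -3.9],"gripper":1},
{"offset":[-41, 10, 3],"delta_rot":[0.1, 0.1, -3.9],"gripper":1},
{"offset":[-42, 7, 3],"delta_rot":[0.1, 0.1, -3.9],"gripper":1},
{"offset":[-42, 4, 3],"delta_rot":[0.0, 0.0, -3.9],"gripper":1},
{"offset":[-42, 2, 3],"delta_rot":[0.1, 0.1, -3.9],"gripper":1},
{"offset":[-42, -2, 3],"delta_rot":[0.0, 0.0, -3.9],"gripper":1},
{"offset":[-42, -4, 3],"delta_rot":[0.1, 0.1, -3.9],"gripper":1},
{"offset":[-42, -7, 4],"delta_rot":[0.0, 0.0, -3.9],"gripper":1},
```

Motion tracks well.

Emit:
{"api": "send_rows", "payload": {
  "steps": [
    {"offset": [-38, 18, 2], "delta_rot": [0.1, 0.1, -3.9], "gripper": 1},
    {"offset": [-39, 16, 2], "delta_rot": [0.1, 0.1, -3.9], "gripper": 1},
    {"offset": [-40, 13, 2], "delta_rot": [0.1, 0.1, -3.9], "gripper": 1},
    {"offset": [-41, 10, 2], "delta_rot": [0.1, 0.1, -3.9], "gripper": 1},
    {"offset": [-42, 7, 3], "delta_rot": [0.1, 0.1, -3.9], "gripper": 1},
    {"offset": [-42, 4, 3], "delta_rot": [0, 0, -3.9], "gripper": 1},
    {"offset": [-42, 2, 3], "delta_rot": [0.1, 0.1, -3.9], "gripper": 1},
    {"offset": [-42, -2, 3], "delta_rot": [0, 0, -3.9], "gripper": 1},
    {"offset": [-42, -4, 3], "delta_rot": [0.1, 0.1, -3.9], "gripper": 1},
    {"offset": [-42, -7, 4], "delta_rot": [0, 0, -3.9], "gripper": 1}
  ]
}}

```text
time_s: 2.0
tcp_pos: [0.476, 0.0662, 0.4791]
ee_rot: [[0.204, -0.979, -0.004], [-0.979, -0.204, 0.001], [-0.002, 0.003, -1.0]]
wrist_force: [1.5, -1.1, -0.7]
gripper_width: 1.001
```

```bash
python3 -c "
from h import *
goto((.436,.304,.28),-73.4,9,1)"
```

```text
t 2.0 P [0.476  0.0662 0.4791] F [ 1.5 -1.1 -0.7] w 1.001 rot [ 0.2  0.1 -4.9] dist [ -40.   237.8 -199.1]
{"offset":[-27, -1, 22],"delta_rot":[0.0, 0.0, -0.5],"gripper":1},
{"offset":[-27, -1, 22],"delta_rot":[0.0, 0.0, -0.5],"gripper":1},
{"offset":[-27, -2, 22],"delta_rot":[0.0, 0.0, -0.6],"gripper":1},
{"offset":[-27, -2, 22],"delta_rot":[0.0, 0.0, -0.5],"gripper":1},
{"offset":[-26, -2, 22],"delta_rot":[0.0, 0.0, -0.6],"gripper":1},
{"offset":[-27, -2, 22],"delta_rot":[0.0, 0.0, -0.5],"gripper":1},
{"offset":[-26, -3, 23],"delta_rot":[0.1, 0.0, -0.6],"gripper":1},
{"offset":[-26, -3, 22],"delta_rot":[0.0, 0.1, -0.5],"gripper":1},
{"offset":[-27, -3, 23],"delta_rot":[0.1, 0.0, -0.6],"gripper":1},
```

Emit:
{"api": "send_rows", "payload": {
  "steps": [
    {"offset": [-26, -1, 22], "delta_rot": [0, 0, -0.5], "gripper": 1},
    {"offset": [-26, -1, 22], "delta_rot": [0, 0, -0.5], "gripper": 1},
    {"offset": [-26, -2, 22], "delta_rot": [0, 0, -0.6], "gripper": 1},
    {"offset": [-26, -2, 22], "delta_rot": [0, 0, -0.5], "gripper": 1},
    {"offset": [-26, -2, 22], "delta_rot": [0, 0, -0.6], "gripper": 1},
    {"offset": [-26, -2, 22], "delta_rot": [0, 0, -0.5], "gripper": 1},
    {"offset": [-26, -3, 22], "delta_rot": [0.1, 0, -0.6], "gripper": 1},
    {"offset": [-26, -3, 22], "delta_rot": [0, 0.1, -0.5], "gripper": 1},
    {"offset": [-22, -3, 16], "delta_rot": [0.1, 0, -0.6], "gripper": 1},
    {"offset": [0, 0, 0], "delta_rot": [0, 0, 0], "gripper": 1}
  ]
}}

```text
time_s: 3.0
tcp_pos: [0.4332, 0.3075, 0.2777]
ee_rot: [[0.298, -0.955, -0.001], [-0.955, -0.298, -0.003], [0.002, 0.002, -1.0]]
wrist_force: [0.9, -0.7, 0.1]
gripper_width: 1.003
```

```bash
python3 -c "
from h import *
goto((.436,.304,.189),-73.4,6,1)"
```

```text
t 3.0 P [0.4332 0.3075 0.2777] F [ 0.9 -0.7  0.1] w 1.003 rot [ 0.1 -0.1  0.7] dist [  2.8  -3.5 -88.7]
{"offset":[1, 0, 15],"delta_rot":[0.0, -0.0, 0.1],"gripper":1},
{"offset":[1, 0, 15],"delta_rot":[0.0, -0.0, 0.1],"gripper":1},
{"offset":[0, 0, 15],"delta_rot":[0.0, -0.0, 0.1],"gripper":1},
{"offset":[1, -1, 15],"delta_rot":[0.0, -0.0, 0.1],"gripper":1},
{"offset":[0, 0, 14],"delta_rot":[0.1, -0.1, 0.2],"gripper":1},
{"offset":[1, -1, 15],"delta_rot":[0.0, -0.0, 0.1],"gripper":1},
```

Emit:
{"api": "send_rows", "payload": {
  "steps": [
    {"offset": [1, -1, 20], "delta_rot": [0, 0, 0.2], "gripper": 1},
    {"offset": [1, -1, 20], "delta_rot": [0, 0, 0.2], "gripper": 1},
    {"offset": [1, 0, 20], "delta_rot": [0, 0, 0.2], "gripper": 1},
    {"offset": [1, 0, 18], "delta_rot": [0, 0, 0.1], "gripper": 1},
    {"offset": [0, 0, 7], "delta_rot": [0, 0, 0], "gripper": 1},
    {"offset": [0, 0, 1], "delta_rot": [0, 0, 0], "gripper": 1}
  ]
}}

```text
time_s: 3.6
tcp_pos: [0.4371, 0.3024, 0.1913]
ee_rot: [[0.285, -0.958, 0.0], [-0.958, -0.285, -0.002], [0.002, 0.0, -1.0]]
wrist_force: [0.3, -0.2, 1.3]
gripper_width: 1.001
```

```bash
python3 -c "
from h import *
goto((.436,.304,.189),-73.4,1,1)
p,d=cap('side','g'); cv2.imwrite('pics/g1.png',cv2.resize(p[250:380,190:350,::-1],None,fx=3,fy=3))"
```

```text
t 3.6 P [0.4371 0.3024 0.1913] F [ 0.3 -0.2  1.3] w 1.001 rot [ 0.  -0.1 -0. ] dist [-1.1  1.6 -2.3]
{"offset":[-2, 1, 2],"delta_rot":[0.0, -0.1, -0.0],"gripper":1},
```

View pics/g1.png

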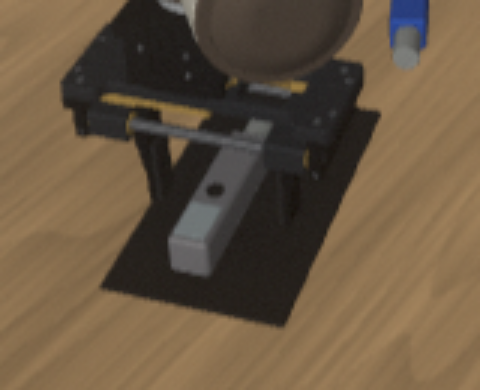

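The fingers straddle the thermometer (body from about (195,260) to (255,140) in the crop), so I'll close.

Emit:
{"api": "send_rows", "payload": {
  "steps": [
    {"offset": [-1, 0, 2], "delta_rot": [0, 0, 0], "gripper": 0.6},
    {"offset": [0, 0, 0], "delta_rot": [0, 0, 0], "gripper": 0},
    {"offset": [0, 0, 0], "delta_rot": [0, 0, 0], "gripper": 0},
    {"offset": [0, 0, 0], "delta_rot": [0, 0, 0], "gripper": 0},
    {"offset": [0, 0, 0], "delta_rot": [0, 0, 0], "gripper": 0},
    {"offset": [0, 0, 0], "delta_rot": [0, 0, 0], "gripper": 0},
    {"offset": [0, 0, 0], "delta_rot": [0, 0, 0], "gripper": 0},
    {"offset": [0, 0, 0], "delta_rot": [0, 0, 0], "gripper": 0}
  ]
}}

```text
time_s: 4.45
tcp_pos: [0.4375, 0.3042, 0.1932]
ee_rot: [[0.286, -0.958, 0.005], [-0.958, -0.286, 0.004], [-0.002, -0.006, -1.0]]
wrist_force: [-1.0, 0.1, 0.3]
gripper_width: 0.354
```

```bash
python3 -c "
from h import *
goto((.436,.304,.385),-73.4,6,0)"
```

```text
t 4.45 P [0.4375 0.3042 0.1932] F [-1.   0.1  0.3] w 0.354 rot [-0.3  0.1  0. ] dist [ -1.5  -0.2 191.8]
{"offset":[0, 0, -32],"delta_rot":[-0.1, 0.0, 0.0],"gripper":0},
{"offset":[0, 0, -32],"delta_rot":[-0.0, 0.0, 0.0],"gripper":0},
{"offset":[0, 0, -32],"delta_rot":[-0.1, 0.0, 0.0],"gripper":0},
{"offset":[0, 0, -32],"delta_rot":[-0.0, 0.0, 0.0],"gripper":0},
{"offset":[0, 0, -32],"delta_rot":[-0.1, 0.1, 0.0],"gripper":0},
{"offset":[-1, 1, -32],"delta_rot":[-0.0, 0.0, 0.0],"gripper":0},
```

Emit:
{"api": "send_rows", "payload": {
  "steps": [
    {"offset": [0, 0, -15], "delta_rot": [0, 0, 0], "gripper": 0},
    {"offset": [0, 0, -30], "delta_rot": [-0.1, 0, 0], "gripper": 0},
    {"offset": [0, 0, -40], "delta_rot": [-0.1, 0, 0], "gripper": 0},
    {"offset": [0, 0, -40], "delta_rot": [0, 0, 0], "gripper": 0},
    {"offset": [0, 0, -40], "delta_rot": [-0.1, 0, 0], "gripper": 0},
    {"offset": [0, 0, -25], "delta_rot": [0, 0, 0], "gripper": 0},
    {"offset": [0, 0, 0], "delta_rot": [0, 0, 0], "gripper": 0}
  ]
}}

```text
time_s: 5.15
tcp_pos: [0.4368, 0.3031, 0.3871]
ee_rot: [[0.285, -0.959, -0.007], [-0.959, -0.285, -0.005], [0.003, 0.008, -1.0]]
wrist_force: [-0.4, -0.1, -0.6]
gripper_width: 0.343
```

```bash
python3 -c "
from h import *
goto((.638,.002,.389),-100.3,12,0)"
```

```text
t 5.15 P [0.4368 0.3031 0.3871] F [-0.4 -0.1 -0.6] w 0.343 rot [ 0.4 -0.3 26.8] dist [ 201.2 -301.1    1.9]
{"offset":[29, -9, 0],"delta_rot":[0.0, -0.0, 2.2],"gripper":0},
{"offset":[28, -10, 0],"delta_rot":[0.0, -0.0, 2.2],"gripper":0},
{"offset":[28, -11, 0],"delta_rot":[0.0, -0.0, 2.2],"gripper":0},
{"offset":[28, -12, 0],"delta_rot":[0.0, -0.0, 2.2],"gripper":0},
{"offset":[27, -13, 0],"delta_rot":[0.0, -0.0, 2.3],"gripper":0},
{"offset":[27, -14, 0],"delta_rot":[0.1, -0.0, 2.2],"gripper":0},
{"offset":[26, -15, 0],"delta_rot":[0.0, -0.0, 2.3],"gripper":0},
{"offset":[25, -17, 0],"delta_rot":[0.1, -0.1, 2.2],"gripper":0},
{"offset":[25, -17, 0],"delta_rot":[0.0, -0.0, 2.3],"gripper":0},
{"offset":[24, -19, -1],"delta_rot":[0.1, -0.1, 2.2],"gripper":0},
{"offset":[23, -19, 0],"delta_rot":[0.0, -0.0, 2.3],"gripper":0},
{"offset":[22, -20, -1],"delta_rot":[0.1, -0.1, 2.2],"gripper":0},
```

Emit:
{"api": "send_rows", "payload": {
  "steps": [
    {"offset": [28, -9, 0], "delta_rot": [0, 0, 2.2], "gripper": 0},
    {"offset": [28, -10, 0], "delta_rot": [0, 0, 2.2], "gripper": 0},
    {"offset": [28, -11, 0], "delta_rot": [0, 0, 2.2], "gripper": 0},
    {"offset": [27, -12, 0], "delta_rot": [0, 0, 2.2], "gripper": 0},
    {"offset": [27, -13, 0], "delta_rot": [0, 0, 2.2], "gripper": 0},
    {"offset": [26, -14, 0], "delta_rot": [0.1, 0, 2.2], "gripper": 0},
    {"offset": [26, -15, 0], "delta_rot": [0, 0, 2.2], "gripper": 0},
    {"offset": [25, -16, 0], "delta_rot": [0.1, 0, 2.2], "gripper": 0},
    {"offset": [24, -16, 0], "delta_rot": [0, 0, 2.2], "gripper": 0},
    {"offset": [23, -17, 0], "delta_rot": [0.1, 0, 2.2], "gripper": 0},
    {"offset": [20, -15, 0], "delta_rot": [0, 0, 2.2], "gripper": 0},
    {"offset": [0, 0, 0], "delta_rot": [0, 0, 0], "gripper": 0}
  ]
}}

```text
time_s: 6.35
tcp_pos: [0.6134, 0.0233, 0.3641]
ee_rot: [[-0.151, -0.988, -0.034], [-0.988, 0.151, -0.012], [0.017, 0.032, -0.999]]
wrist_force: [-1.3, 0.8, -2.0]
gripper_width: 0.342
```

```bash
python3 -c "
from h import *
goto((.638,.002,.389),-100.3,2,0)
p,d=cap('side','s'); np.savez('s1.npz',p=p,d=d);cv2.imwrite('pics/s1.png',cv2.resize(p[50:230,200:400,::-1],None,fx=3.5,fy=3.3))
T,e=cap('top','t1');np.savez('t1.npz',p=T,d=e)"
```

```text
t 6.35 P [0.6134 0.0233 0.3641] F [-1.3  0.8 -2. ] w 0.342 rot [ 1.8 -1.   1.6] dist [ 24.6 -21.3  24.9]
{"offset":[9, -13, -13],"delta_rot":[0.9, -0.5, 0.8],"gripper":0},
{"offset":[9, -14, -12],"delta_rot":[0.9, -0.5, 0.8],"gripper":0},
```

View pics/s1.png

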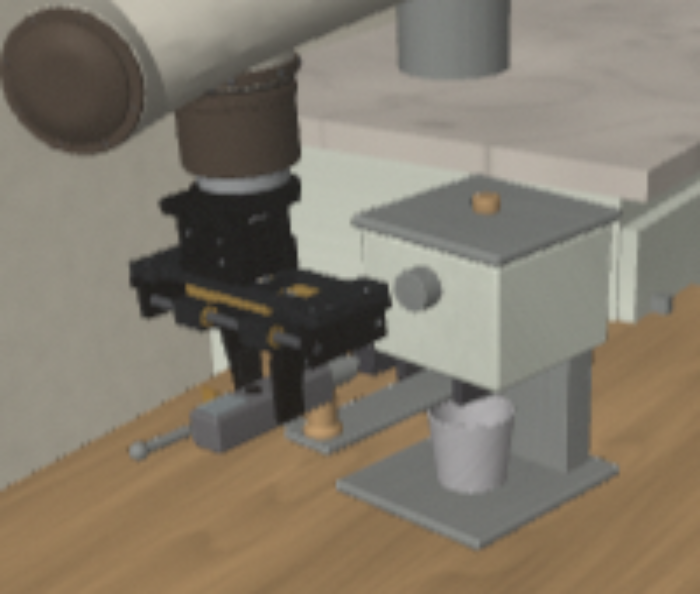

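The thermometer is in the grip, with its barrel just above the knob at (325,395) in the crop. The arm sagged 25 mm and about 2° on the way, so I'll raise it and straighten it first.

Emit:
{"api": "send_rows", "payload": {
  "steps": [
    {"offset": [0, 0, -13], "delta_rot": [0.9, -0.5, 0.8], "gripper": 0},
    {"offset": [0, 0, -12], "delta_rot": [0.9, -0.5, 0.8], "gripper": 0},
    {"offset": [8, -10, -1], "delta_rot": [0, 0, 0], "gripper": 0},
    {"offset": [9, -14, -1], "delta_rot": [0, 0, 0], "gripper": 0},
    {"offset": [0, 0, -1], "delta_rot": [0, 0, 0], "gripper": 0}
  ]
}}

```text
time_s: 6.95
tcp_pos: [0.6335, 0.0068, 0.3962]
ee_rot: [[-0.172, -0.985, 0.004], [-0.985, 0.172, 0.003], [-0.003, -0.004, -1.0]]
wrist_force: [-0.0, 0.2, -1.2]
gripper_width: 0.34
```

```bash
python3 -c "
from h import *
goto((.638,.002,.389),-100.3,2,0)"
```

```text
t 6.95 P [0.6335 0.0068 0.3962] F [-0.   0.2 -1.2] w 0.34 rot [-0.2  0.2  0.4] dist [ 4.5 -4.8 -7.2]
{"offset":[2, -3, 4],"delta_rot":[-0.1, 0.1, 0.2],"gripper":0},
{"offset":[2, -2, 3],"delta_rot":[-0.1, 0.1, 0.2],"gripper":0},
```

Emit:
{"api": "send_rows", "payload": {
  "steps": [
    {"offset": [2, -3, 4], "delta_rot": [0, 0.1, 0.2], "gripper": 0},
    {"offset": [2, -2, 2], "delta_rot": [-0.1, 0, 0.2], "gripper": 0},
    {"offset": [0, 0, 0], "delta_rot": [0, 0, 0], "gripper": 0}
  ]
}}

```text
time_s: 7.25
tcp_pos: [0.6377, 0.0021, 0.3905]
ee_rot: [[-0.179, -0.984, 0.003], [-0.984, 0.179, 0.002], [-0.003, -0.003, -1.0]]
wrist_force: [0.1, 0.4, -1.6]
gripper_width: 0.34
```

```bash
python3 - <<'E'
from h import *
goto((.638,.002,.389),-100.3,1,0)
p,d=cap('side'); Ps=pts('side',d); hs=cv2.cvtColor(p,cv2.COLOR_RGB2HSV)
cv2.imwrite('pics/s2.png',cv2.resize(p[95:215,230:380,::-1],None,fx=5,fy=5))
s=r.sense();g=s['tcp_pos']
D=np.array([-.179,-.984,0]);
for k in(-65,0,50,80): print('expect',k,[round(x,1) for x in proj('side',g+D*k/1000-[0,0,.174])])
print('stud',proj('side',[.608,-.165,.215]))
E
```

```text
t 7.25 P [0.6377 0.0021 0.3905] F [ 0.1  0.4 -1.6] w 0.34 rot [-0.2  0.1 -0. ] dist [ 0.3 -0.1 -1.5]
{"offset":[0, 0, 1],"delta_rot":[-0.2, 0.1, -0.0],"gripper":0},
expect -65 [np.float64(251.5), np.float64(165.2)]
expect 0 [np.float64(271.3), np.float64(157.1)]
expect 50 [np.float64(285.7), np.float64(151.1)]
expect 80 [np.float64(293.9), np.float64(147.7)]
stud (np.float64(317.0823610014041), np.float64(138.50015464200087))
```

View pics/s2.png

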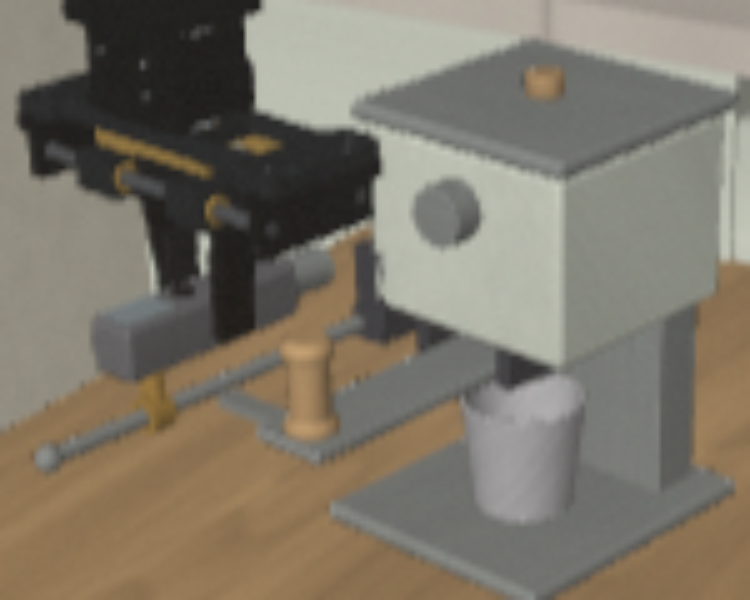

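The lens face is at about crop (325,268), the rear at (118,345) and the stud at (440,213). The line of sight through these meets the stud to within about 5 mm. I'll check the pitch with depth before the hold.

```bash
python3 - <<'E'
from h import *
g=r.sense()['tcp_pos'];D=np.array([-.179,-.984,0]);Y=np.array([.984,-.179,0])
for n in('side','top'):
    q=[]
    for _ in range(4):
        p,d=cap(n); q.append(pts(n,d).reshape(-1,3))
    q=np.median(q,0); x=(q-g)@D;y=(q-g)@Y;z=q[:,2]
    m=(x>-.07)&(x<.095)&(abs(y)<.025)&(z>.19)&(z<.24)
    for a in np.arange(-.07,.095,.01):
        k=m&(abs(x-a)<.005)
        if k.sum()>4: print(n,round(a,2),k.sum(),'y',y[k].min().round(4),y[k].max().round(4),'z',z[k].min().round(4),z[k].max().round(4),np.percentile(z[k],80).round(4))
E
```

```text
side -0.07 18 y -0.0139 0.0104 z 0.2079 0.2314 0.2263
side -0.06 103 y -0.0159 0.0141 z 0.2053 0.2357 0.2324
side -0.05 52 y -0.0159 0.0112 z 0.2066 0.2354 0.2345
side -0.04 50 y -0.0158 0.0098 z 0.2057 0.2356 0.2347
side -0.03 49 y -0.017 0.0113 z 0.2036 0.2359 0.2337
side -0.02 49 y -0.0157 0.0121 z 0.2047 0.2361 0.2334
side -0.01 83 y -0.025 0.0242 z 0.2059 0.2399 0.2349
side 0.0 53 y -0.0249 0.0172 z 0.2046 0.2398 0.2352
side 0.01 25 y -0.0245 0.0183 z 0.2118 0.2377 0.2344
side 0.02 19 y -0.0159 -0.0119 z 0.2043 0.2315 0.2262
side 0.03 36 y -0.0163 -0.0009 z 0.2047 0.2338 0.2326
side 0.04 34 y -0.016 0.0025 z 0.2073 0.2344 0.2327
side 0.05 17 y -0.0141 -0.0024 z 0.2049 0.2328 0.2308
side 0.06 24 y -0.0104 0.0035 z 0.2121 0.2294 0.2282
side 0.07 25 y -0.0107 0.0062 z 0.2094 0.2294 0.228
side 0.08 11 y -0.0111 -0.0002 z 0.2154 0.2287 0.2267
top -0.07 5 y -0.0134 0.0089 z 0.2099 0.2337 0.232
top -0.06 43 y -0.0148 0.012 z 0.2162 0.2379 0.2347
top -0.05 49 y -0.0146 0.0144 z 0.2086 0.2389 0.2355
top -0.04 11 y -0.0002 0.0147 z 0.2326 0.2379 0.2364
top 0.03 10 y -0.0007 0.0129 z 0.2301 0.2345 0.2335
top 0.04 49 y -0.0143 0.0145 z 0.207 0.2359 0.2329
top 0.05 35 y -0.0125 0.0164 z 0.2195 0.2336 0.2298
top 0.06 28 y -0.0094 0.0106 z 0.2182 0.2312 0.2285
top 0.07 30 y -0.0095 0.0104 z 0.2181 0.2303 0.2281
top 0.08 10 y -0.009 0.0111 z 0.2227 0.2296 0.2281
```

The body is centred, with the lens at z≈0.217 and about 1° of pitch. Holding.

Emit:
{"api": "send_rows", "payload": {
  "steps": [
    {"offset": [0, 0, 0], "delta_rot": [0, 0, 0], "gripper": 0},
    {"offset": [0, 0, 0], "delta_rot": [0, 0, 0], "gripper": 0},
    {"offset": [0, 0, 0], "delta_rot": [0, 0, 0], "gripper": 0},
    {"offset": [0, 0, 0], "delta_rot": [0, 0, 0], "gripper": 0},
    {"offset": [0, 0, 0], "delta_rot": [0, 0, 0], "gripper": 0},
    {"offset": [0, 0, 0], "delta_rot": [0, 0, 0], "gripper": 0},
    {"offset": [0, 0, 0], "delta_rot": [0, 0, 0], "gripper": 0},
    {"offset": [0, 0, 0], "delta_rot": [0, 0, 0], "gripper": 0},
    {"offset": [0, 0, 0], "delta_rot": [0, 0, 0], "gripper": 0},
    {"offset": [0, 0, 0], "delta_rot": [0, 0, 0], "gripper": 0},
    {"offset": [0, 0, 0], "delta_rot": [0, 0, 0], "gripper": 0},
    {"offset": [0, 0, 0], "delta_rot": [0, 0, 0], "gripper": 0}
  ]
}}

```text
time_s: 8.9
tcp_pos: [0.6377, 0.0023, 0.3912]
ee_rot: [[-0.178, -0.984, 0.004], [-0.984, 0.178, 0.002], [-0.003, -0.004, -1.0]]
wrist_force: [0.3, -0.0, -0.8]
gripper_width: 0.342
```

Emit:
{"api": "send_rows", "payload": {
  "steps": [
    {"offset": [0, 0, 0], "delta_rot": [0, 0, 0], "gripper": 0},
    {"offset": [0, 0, 0], "delta_rot": [0, 0, 0], "gripper": 0},
    {"offset": [0, 0, 0], "delta_rot": [0, 0, 0], "gripper": 0},
    {"offset": [0, 0, 0], "delta_rot": [0, 0, 0], "gripper": 0},
    {"offset": [0, 0, 0], "delta_rot": [0, 0, 0], "gripper": 0},
    {"offset": [0, 0, 0], "delta_rot": [0, 0, 0], "gripper": 0},
    {"offset": [0, 0, 0], "delta_rot": [0, 0, 0], "gripper": 0},
    {"offset": [0, 0, 0], "delta_rot": [0, 0, 0], "gripper": 0},
    {"offset": [0, 0, 0], "delta_rot": [0, 0, 0], "gripper": 0},
    {"offset": [0, 0, 0], "delta_rot": [0, 0, 0], "gripper": 0},
    {"offset": [0, 0, 0], "delta_rot": [0, 0, 0], "gripper": 0},
    {"offset": [0, 0, 0], "delta_rot": [0, 0, 0], "gripper": 0}
  ]
}}

```text
time_s: 10.1
tcp_pos: [0.6377, 0.0023, 0.3912]
ee_rot: [[-0.178, -0.984, 0.004], [-0.984, 0.178, 0.002], [-0.003, -0.004, -1.0]]
wrist_force: [0.5, 0.6, -1.0]
gripper_width: 0.345
```

```bash
python3 -c "
from h import *
goto((.436,.295,.39),-73.4,12,0)"
```

```text
t 10.1 P [0.6377 0.0023 0.3912] F [ 0.5  0.6 -1. ] w 0.345 rot [ -0.3   0.1 -26.9] dist [-201.7  292.7   -1.2]
{"offset":[-21, 21, 0],"delta_rot":[-0.0, 0.0, -2.2],"gripper":0},
{"offset":[-22, 20, 0],"delta_rot":[-0.0, 0.0, -2.2],"gripper":0},
{"offset":[-23, 19, 0],"delta_rot":[-0.0, 0.0, -2.2],"gripper":0},
{"offset":[-23, 18, 0],"delta_rot":[-0.0, 0.0, -2.3],"gripper":0},
{"offset":[-24, 17, 0],"delta_rot":[-0.0, 0.0, -2.2],"gripper":0},
{"offset":[-25, 17, 0],"delta_rot":[-0.0, 0.0, -2.3],"gripper":0},
{"offset":[-25, 16, 0],"delta_rot":[-0.0, 0.0, -2.2],"gripper":0},
{"offset":[-26, 14, 0],"delta_rot":[-0.1, 0.0, -2.3],"gripper":0},
{"offset":[-26, 14, 0],"delta_rot":[-0.0, 0.0, -2.2],"gripper":0},
{"offset":[-27, 12, 0],"delta_rot":[-0.1, 0.0, -2.3],"gripper":0},
{"offset":[-27, 11, 1],"delta_rot":[-0.0, 0.0, -2.2],"gripper":0},
{"offset":[-28, 11, 0],"delta_rot":[-0.1, 0.1, -2.3],"gripper":0},
```

Emit:
{"api": "send_rows", "payload": {
  "steps": [
    {"offset": [-15, 15, -3], "delta_rot": [0, 0, -2.2], "gripper": 0},
    {"offset": [-22, 20, -2], "delta_rot": [0, 0, -2.2], "gripper": 0},
    {"offset": [-23, 19, -1], "delta_rot": [0, 0, -2.2], "gripper": 0},
    {"offset": [-23, 18, 0], "delta_rot": [0, 0, -2.3], "gripper": 0},
    {"offset": [-24, 17, 0], "delta_rot": [0, 0, -2.2], "gripper": 0},
    {"offset": [-25, 17, 0], "delta_rot": [0, 0, -2.3], "gripper": 0},
    {"offset": [-25, 16, 0], "delta_rot": [0, 0, -2.2], "gripper": 0},
    {"offset": [-26, 14, 0], "delta_rot": [0, 0, -2.3], "gripper": 0},
    {"offset": [-26, 14, 0], "delta_rot": [0, 0, -2.2], "gripper": 0},
    {"offset": [-27, 12, 0], "delta_rot": [0, 0, -2.3], "gripper": 0},
    {"offset": [-20, 8, 0], "delta_rot": [0, 0, -2.2], "gripper": 0},
    {"offset": [0, 0, 0], "delta_rot": [0, 0, 0], "gripper": 0}
  ]
}}

```text
time_s: 11.3
tcp_pos: [0.4548, 0.2647, 0.3979]
ee_rot: [[0.262, -0.965, 0.008], [-0.965, -0.262, 0.004], [-0.002, -0.009, -1.0]]
wrist_force: [0.5, -0.1, -1.6]
gripper_width: 0.338
```

```bash
python3 -c "
from h import *
goto((.436,.295,.225),-73.4,7,0)"
```

```text
t 11.3 P [0.4548 0.2647 0.3979] F [ 0.5 -0.1 -1.6] w 0.338 rot [-0.5  0.1 -1.4] dist [ -18.8   30.3 -172.9]
{"offset":[-5, 2, 25],"delta_rot":[-0.1, 0.0, -0.2],"gripper":0},
{"offset":[-5, 2, 25],"delta_rot":[-0.1, 0.0, -0.2],"gripper":0},
{"offset":[-5, 1, 25],"delta_rot":[-0.1, 0.0, -0.2],"gripper":0},
{"offset":[-5, 1, 24],"delta_rot":[-0.0, 0.0, -0.2],"gripper":0},
{"offset":[-5, 2, 25],"delta_rot":[-0.1, 0.0, -0.2],"gripper":0},
{"offset":[-4, 1, 24],"delta_rot":[-0.0, 0.1, -0.2],"gripper":0},
{"offset":[-5, 2, 25],"delta_rot":[-0.1, 0.0, -0.2],"gripper":0},
```

Emit:
{"api": "send_rows", "payload": {
  "steps": [
    {"offset": [-5, 2, 24], "delta_rot": [-0.1, 0, -0.2], "gripper": 0},
    {"offset": [-5, 2, 24], "delta_rot": [-0.1, 0, -0.2], "gripper": 0},
    {"offset": [-5, 1, 24], "delta_rot": [-0.1, 0, -0.2], "gripper": 0},
    {"offset": [-5, 1, 24], "delta_rot": [0, 0, -0.2], "gripper": 0},
    {"offset": [-5, 2, 24], "delta_rot": [-0.1, 0, -0.2], "gripper": 0},
    {"offset": [-5, 1, 22], "delta_rot": [0, 0, -0.2], "gripper": 0},
    {"offset": [-4, 1, 15], "delta_rot": [0, 0, -0.2], "gripper": 0},
    {"offset": [0, 0, 0], "delta_rot": [0, 0, 0], "gripper": 0}
  ]
}}

```text
time_s: 12.1
tcp_pos: [0.44, 0.2943, 0.2387]
ee_rot: [[0.281, -0.96, 0.008], [-0.96, -0.281, 0.006], [-0.004, -0.009, -1.0]]
wrist_force: [-0.7, -1.2, -1.5]
gripper_width: 0.344
```

```bash
python3 -c "
from h import *
goto((.436,.295,.194),-73.4,5,0)"
```

```text
t 12.1 P [0.44   0.2943 0.2387] F [-0.7 -1.2 -1.5] w 0.344 rot [-0.5  0.2 -0.3] dist [ -4.    0.7 -44.7]
{"offset":[0, 1, 9],"delta_rot":[-0.1, 0.0, -0.1],"gripper":0},
{"offset":[0, 1, 9],"delta_rot":[-0.1, 0.1, -0.0],"gripper":0},
{"offset":[-1, 1, 9],"delta_rot":[-0.1, 0.0, -0.1],"gripper":0},
{"offset":[0, 0, 9],"delta_rot":[-0.1, 0.1, -0.0],"gripper":0},
{"offset":[-1, 1, 9],"delta_rot":[-0.1, 0.0, -0.1],"gripper":0},
```

Emit:
{"api": "send_rows", "payload": {
  "steps": [
    {"offset": [0, 1, 10], "delta_rot": [-0.1, 0, 0], "gripper": 0},
    {"offset": [0, 1, 10], "delta_rot": [-0.1, 0.1, 0], "gripper": 0},
    {"offset": [0, 0, 10], "delta_rot": [-0.1, 0, 0], "gripper": 0},
    {"offset": [0, 0, 8], "delta_rot": [-0.1, 0.1, 0], "gripper": 0},
    {"offset": [0, 0, 3], "delta_rot": [0, 0, 0], "gripper": 0},
    {"offset": [0, 0, 0], "delta_rot": [0, 0, 0], "gripper": 0}
  ]
}}

```text
time_s: 12.7
tcp_pos: [0.4401, 0.2935, 0.1968]
ee_rot: [[0.279, -0.96, 0.005], [-0.96, -0.279, 0.004], [-0.002, -0.006, -1.0]]
wrist_force: [-0.8, 0.5, -1.2]
gripper_width: 0.344
```

Emit:
{"api": "send_rows", "payload": {
  "steps": [
    {"offset": [0, 0, 2], "delta_rot": [0, 0, 0], "gripper": 0},
    {"offset": [0, 0, 2], "delta_rot": [0, 0, 0], "gripper": 0},
    {"offset": [0, 0, 0], "delta_rot": [0, 0, 0], "gripper": 0}
  ]
}}

```text
time_s: 13.0
tcp_pos: [0.4405, 0.294, 0.1937]
ee_rot: [[0.28, -0.96, 0.007], [-0.96, -0.28, 0.005], [-0.003, -0.008, -1.0]]
wrist_force: [-0.3, -0.1, -1.7]
gripper_width: 0.343
```

Emit:
{"api": "send_rows", "payload": {
  "steps": [
    {"offset": [0, 0, 2], "delta_rot": [0, 0, 0], "gripper": 0},
    {"offset": [0, 0, 1], "delta_rot": [0, 0, 0], "gripper": 0},
    {"offset": [0, 0, 0], "delta_rot": [0, 0, 0], "gripper": 0}
  ]
}}

```text
time_s: 13.3
tcp_pos: [0.4405, 0.2943, 0.1939]
ee_rot: [[0.281, -0.96, 0.008], [-0.96, -0.281, 0.006], [-0.003, -0.01, -1.0]]
wrist_force: [0.2, 0.2, -1.2]
gripper_width: 0.345
```

Emit:
{"api": "send_rows", "payload": {
  "steps": [
    {"offset": [0, 0, 1], "delta_rot": [0, 0, 0], "gripper": 0.4},
    {"offset": [0, 0, 0], "delta_rot": [0, 0, 0], "gripper": 0.5},
    {"offset": [0, 0, 0], "delta_rot": [0, 0, 0], "gripper": 0.7},
    {"offset": [0, 0, 0], "delta_rot": [0, 0, 0], "gripper": 0.9},
    {"offset": [0, 0, 0], "delta_rot": [0, 0, 0], "gripper": 1},
    {"offset": [0, 0, -10], "delta_rot": [0, 0, 0], "gripper": 1},
    {"offset": [0, 0, -30], "delta_rot": [0, 0, 0], "gripper": 1},
    {"offset": [0, 0, -45], "delta_rot": [0, 0, 0], "gripper": 1},
    {"offset": [0, 0, -45], "delta_rot": [0, 0, 0], "gripper": 1},
    {"offset": [0, 0, -45], "delta_rot": [0, 0, 0], "gripper": 1},
    {"offset": [0, 0, -40], "delta_rot": [0, 0, 0], "gripper": 1}
  ]
}}

```text
time_s: 14.4
tcp_pos: [0.4382, 0.2923, 0.4122]
ee_rot: [[0.281, -0.96, -0.0], [-0.96, -0.281, -0.004], [0.004, 0.001, -1.0]]
wrist_force: [0.2, 0.9, 0.4]
gripper_width: 0.998
```

```bash
python3 - <<'E'
from h import *
p,d=cap('side'); Ps=pts('side',d)
m=(Ps[...,2]>.024)&(Ps[...,2]<.045)&(abs(Ps[...,0]-.44)<.09)&(abs(Ps[...,1]-.28)<.1)
q=Ps[m];print(m.sum(),q.mean(0),cv2.minAreaRect(q[:,:2].astype(np.float32)*1000))
goto((.627,-.02,.42),-100.3,12,1)
E
```

```text
725 [0.43765135 0.30220401 0.03411632] ((443.9786376953125, 288.9638977050781), (31.09427833557129, 146.27487182617188), 16.4787540435791)
t 14.45 P [0.4395 0.2931 0.4201] F [1.6 1.9 6.2] w 1.001 rot [-0.7  0.2 26.7] dist [ 1.875e+02 -3.131e+02 -1.000e-01]
{"offset":[29, -8, 0],"delta_rot":[-0.1, 0.0, 2.2],"gripper":1},
{"offset":[29, -9, 0],"delta_rot":[-0.1, 0.0, 2.2],"gripper":1},
{"offset":[29, -10, 0],"delta_rot":[-0.0, 0.0, 2.2],"gripper":1},
{"offset":[28, -11, 0],"delta_rot":[-0.1, 0.0, 2.2],"gripper":1},
{"offset":[28, -12, 0],"delta_rot":[-0.0, 0.0, 2.2],"gripper":1},
{"offset":[28, -13, 0],"delta_rot":[-0.1, 0.0, 2.2],"gripper":1},
{"offset":[27, -14, 0],"delta_rot":[-0.0, 0.0, 2.2],"gripper":1},
{"offset":[26, -15, 0],"delta_rot":[-0.1, 0.0, 2.3],"gripper":1},
{"offset":[26, -16, 0],"delta_rot":[-0.0, 0.0, 2.2],"gripper":1},
{"offset":[25, -17, 0],"delta_rot":[-0.1, 0.1, 2.3],"gripper":1},
{"offset":[25, -18, 0],"delta_rot":[-0.0, 0.0, 2.2],"gripper":1},
{"offset":[23, -20, 0],"delta_rot":[-0.1, 0.1, 2.3],"gripper":1},
```

The thermometer lies flat on the mat: its top is at 34 mm, its outline is 146×31 mm and it is over the mat. Next I move above the knob, with the jaws across the pull direction.

Emit:
{"api": "send_rows", "payload": {
  "steps": [
    {"offset": [29, -8, -2], "delta_rot": [-0.1, 0, 2.2], "gripper": 1},
    {"offset": [29, -9, -2], "delta_rot": [-0.1, 0, 2.2], "gripper": 1},
    {"offset": [29, -10, -2], "delta_rot": [0, 0, 2.2], "gripper": 1},
    {"offset": [28, -11, -2], "delta_rot": [0, 0, 2.2], "gripper": 1},
    {"offset": [28, -12, -2], "delta_rot": [0, 0, 2.2], "gripper": 1},
    {"offset": [28, -13, -2], "delta_rot": [0, 0, 2.2], "gripper": 1},
    {"offset": [27, -14, -2], "delta_rot": [0, 0, 2.2], "gripper": 1},
    {"offset": [26, -15, -2], "delta_rot": [0, 0, 2.3], "gripper": 1},
    {"offset": [26, -16, -2], "delta_rot": [0, 0, 2.2], "gripper": 1},
    {"offset": [25, -17, -2], "delta_rot": [0, 0, 2.3], "gripper": 1},
    {"offset": [25, -18, -2], "delta_rot": [0, 0, 2.2], "gripper": 1},
    {"offset": [18, -12, 0], "delta_rot": [0, 0, 2.2], "gripper": 1}
  ]
}}

```text
time_s: 15.65
tcp_pos: [0.6204, -0.0265, 0.4544]
ee_rot: [[-0.188, -0.982, 0.023], [-0.982, 0.189, 0.016], [-0.02, -0.02, -1.0]]
wrist_force: [0.5, -0.0, 0.5]
gripper_width: 1.0
```

```bash
python3 -c "
from h import *
goto((.627,-.064,.40),-100.3,4,1)"
```

```text
t 15.65 P [ 0.6204 -0.0265  0.4544] F [ 0.5 -0.   0.5] w 1.0 rot [-1.1  1.1 -0.6] dist [  6.6 -37.5 -54.4]
{"offset":[9, -3, 13],"delta_rot":[-0.3, 0.3, -0.1],"gripper":1},
{"offset":[9, -3, 14],"delta_rot":[-0.3, 0.3, -0.2],"gripper":1},
{"offset":[9, -3, 14],"delta_rot":[-0.3, 0.3, -0.1],"gripper":1},
{"offset":[9, -4, 13],"delta_rot":[-0.2, 0.2, -0.2],"gripper":1},
```

Emit:
{"api": "send_rows", "payload": {
  "steps": [
    {"offset": [9, -3, 13], "delta_rot": [-0.3, 0.3, -0.1], "gripper": 1},
    {"offset": [9, -3, 14], "delta_rot": [-0.3, 0.3, -0.2], "gripper": 1},
    {"offset": [9, -3, 14], "delta_rot": [-0.3, 0.3, -0.1], "gripper": 1},
    {"offset": [7, -3, 12], "delta_rot": [-0.2, 0.2, -0.2], "gripper": 1},
    {"offset": [0, 0, 0], "delta_rot": [0, 0, 0], "gripper": 1}
  ]
}}

```text
time_s: 16.15
tcp_pos: [0.6254, -0.0648, 0.395]
ee_rot: [[-0.178, -0.984, -0.006], [-0.984, 0.178, -0.0], [0.001, 0.005, -1.0]]
wrist_force: [-0.6, 0.0, 0.2]
gripper_width: 1.005
```

```bash
python3 -c "
from h import *
goto((.627,-.064,.31),-100.3,6,1)"
```

```text
t 16.15 P [ 0.6254 -0.0648  0.395 ] F [-0.6  0.   0.2] w 1.005 rot [ 0.3 -0.1  0.1] dist [  1.6   0.8 -85. ]
{"offset":[0, 0, 14],"delta_rot":[0.1, -0.0, 0.0],"gripper":1},
{"offset":[0, 0, 14],"delta_rot":[0.0, -0.0, 0.0],"gripper":1},
{"offset":[0, 0, 14],"delta_rot":[0.1, -0.0, 0.0],"gripper":1},
{"offset":[0, -1, 14],"delta_rot":[0.0, -0.0, 0.0],"gripper":1},
{"offset":[-1, 0, 14],"delta_rot":[0.1, -0.0, 0.0],"gripper":1},
{"offset":[0, -1, 15],"delta_rot":[0.0, -0.1, 0.1],"gripper":1},
```

Emit:
{"api": "send_rows", "payload": {
  "steps": [
    {"offset": [0, 0, 14], "delta_rot": [0.1, 0, 0], "gripper": 1},
    {"offset": [0, 0, 14], "delta_rot": [0, 0, 0], "gripper": 1},
    {"offset": [0, 0, 14], "delta_rot": [0.1, 0, 0], "gripper": 1},
    {"offset": [0, -1, 14], "delta_rot": [0, 0, 0], "gripper": 1},
    {"offset": [-1, 0, 14], "delta_rot": [0.1, 0, 0], "gripper": 1},
    {"offset": [0, -1, 8], "delta_rot": [0, 0, 0], "gripper": 1},
    {"offset": [0, 0, 0], "delta_rot": [0, 0, 0], "gripper": 1}
  ]
}}

```text
time_s: 16.85
tcp_pos: [0.6275, -0.0605, 0.3151]
ee_rot: [[-0.17, -0.985, 0.002], [-0.985, 0.17, -0.002], [0.001, -0.003, -1.0]]
wrist_force: [-0.8, 0.4, -0.1]
gripper_width: 1.002
```

```bash
python3 -c "
from h import *
goto((.627,-.064,.31),-100.3,1,1)
p,d=cap('side','k1');cv2.imwrite('pics/k1.png',cv2.resize(p[95:215,220:370,::-1],None,fx=5,fy=5))"
```

```text
t 16.85 P [ 0.6275 -0.0605  0.3151] F [-0.8  0.4 -0.1] w 1.002 rot [-0.2 -0.1  0.5] dist [-0.5 -3.5 -5.1]
{"offset":[4, 0, 5],"delta_rot":[-0.2, -0.1, 0.5],"gripper":1},
```

View pics/k1.png

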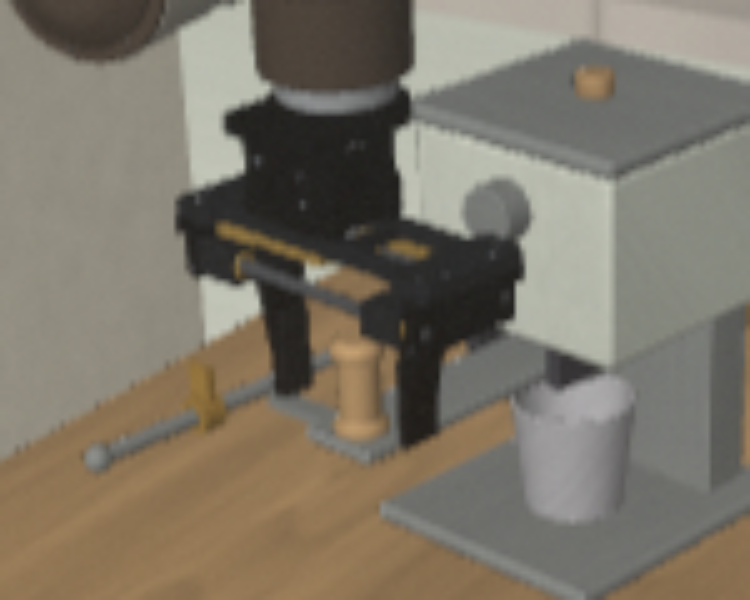

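The knob (crop (358,390)) stands midway between the fingertips (292,385) and (418,440). I'll lower a little and close.

Emit:
{"api": "send_rows", "payload": {
  "steps": [
    {"offset": [3, 0, 4], "delta_rot": [-0.1, 0, 0.4], "gripper": 1},
    {"offset": [0, 0, 1], "delta_rot": [0, 0, 0], "gripper": 0.5},
    {"offset": [0, 0, 0], "delta_rot": [0, 0, 0], "gripper": 0},
    {"offset": [0, 0, 0], "delta_rot": [0, 0, 0], "gripper": 0},
    {"offset": [0, 0, 0], "delta_rot": [0, 0, 0], "gripper": 0},
    {"offset": [0, 0, 0], "delta_rot": [0, 0, 0], "gripper": 0},
    {"offset": [0, 0, 0], "delta_rot": [0, 0, 0], "gripper": 0},
    {"offset": [0, 0, 0], "delta_rot": [0, 0, 0], "gripper": 0}
  ]
}}

```text
time_s: 17.7
tcp_pos: [0.6278, -0.0637, 0.314]
ee_rot: [[-0.177, -0.984, 0.008], [-0.984, 0.177, -0.001], [-0.0, -0.008, -1.0]]
wrist_force: [0.2, -0.9, -0.4]
gripper_width: 0.451
```

```bash
python3 -c "
from h import *
goto((.634,-.025,.312),-100.3,8,0)"
```

```text
t 17.7 P [ 0.6278 -0.0637  0.314 ] F [ 0.2 -0.9 -0.4] w 0.451 rot [-0.5  0.   0.1] dist [ 6.2 38.7 -2. ]
{"offset":[-5, 0, 0],"delta_rot":[-0.1, 0.0, 0.0],"gripper":0},
{"offset":[-5, 0, 0],"delta_rot":[-0.1, 0.0, 0.0],"gripper":0},
{"offset":[-5, 0, 0],"delta_rot":[-0.0, 0.0, 0.0],"gripper":0},
{"offset":[-5, 0, 0],"delta_rot":[-0.1, 0.0, 0.0],"gripper":0},
{"offset":[-5, 0, 0],"delta_rot":[-0.0, 0.0, 0.0],"gripper":0},
{"offset":[-5, 0, 1],"delta_rot":[-0.1, 0.0, 0.0],"gripper":0},
{"offset":[-5, 0, 0],"delta_rot":[-0.0, 0.0, 0.1],"gripper":0},
{"offset":[-4, 1, 1],"delta_rot":[-0.1, 0.0, 0.0],"gripper":0},
```

Emit:
{"api": "send_rows", "payload": {
  "steps": [
    {"offset": [0, 0, 1], "delta_rot": [-0.2, 0, 0], "gripper": 0},
    {"offset": [0, 0, 0], "delta_rot": [0, 0, 0], "gripper": 0},
    {"offset": [0, 0, 0], "delta_rot": [0, 0, 0], "gripper": 0},
    {"offset": [0, 0, 0], "delta_rot": [0, 0, 0], "gripper": 0}
  ]
}}

```text
time_s: 18.1
tcp_pos: [0.6275, -0.0636, 0.313]
ee_rot: [[-0.177, -0.984, 0.003], [-0.984, 0.177, -0.001], [0.0, -0.003, -1.0]]
wrist_force: [-0.7, -0.1, -0.0]
gripper_width: 0.323
```

Emit:
{"api": "send_rows", "payload": {
  "steps": [
    {"offset": [0, 0, 0], "delta_rot": [0, 0, 0], "gripper": 0},
    {"offset": [0, 0, 0], "delta_rot": [0, 0, 0], "gripper": 0},
    {"offset": [0, 0, 0], "delta_rot": [0, 0, 0], "gripper": 0},
    {"offset": [0, 0, 0], "delta_rot": [0, 0, 0], "gripper": 0}
  ]
}}

```text
time_s: 18.5
tcp_pos: [0.6275, -0.0636, 0.313]
ee_rot: [[-0.177, -0.984, 0.003], [-0.984, 0.177, -0.001], [0.0, -0.003, -1.0]]
wrist_force: [-1.3, 0.8, 1.2]
gripper_width: 0.322
```

The grip stopped at 28 mm, so it is on the knob's flare rather than the 24 mm waist. I'll try the pull and watch for slip.

Emit:
{"api": "send_rows", "payload": {
  "steps": [
    {"offset": [-4, 0, 0], "delta_rot": [0, 0, 0], "gripper": 0},
    {"offset": [-5, 0, 0], "delta_rot": [0, 0, 0], "gripper": 0},
    {"offset": [-5, 0, 0], "delta_rot": [0, 0, 0], "gripper": 0},
    {"offset": [-5, 0, 0], "delta_rot": [0, 0, 0], "gripper": 0},
    {"offset": [-5, 0, 0], "delta_rot": [0, 0, 0], "gripper": 0},
    {"offset": [-5, 0, 0], "delta_rot": [0, 0, 0], "gripper": 0},
    {"offset": [-5, 0, 0], "delta_rot": [0, 0, 0], "gripper": 0},
    {"offset": [0, 0, 0], "delta_rot": [0, 0, 0], "gripper": 0}
  ]
}}

```text
time_s: 19.3
tcp_pos: [0.6327, -0.0401, 0.3129]
ee_rot: [[-0.18, -0.984, -0.007], [-0.983, 0.18, -0.022], [0.022, 0.003, -1.0]]
wrist_force: [-0.9, -7.5, -0.2]
gripper_width: 0.327
```

```bash
python3 -c "
from h import *
goto((.634,-.025,.313),-100.3,1,0)
p,d=cap('side','k2');T,e=cap('top','k2t')
a=cv2.resize(p[110:210,210:330,::-1],(720,600));cv2.imwrite('pics/k2c.png',cv2.resize(p[125:205,225:325,::-1],None,fx=7,fy=7,interpolation=2))"
```

```text
t 19.3 P [ 0.6327 -0.0401  0.3129] F [-0.9 -7.5 -0.2] w 0.327 rot [ 0.2 -1.3 -0.1] dist [ 1.3 15.1  0.1]
{"offset":[-15, 1, 0],"delta_rot":[0.2, -1.3, -0.1],"gripper":0},
```

View pics/k2c.png

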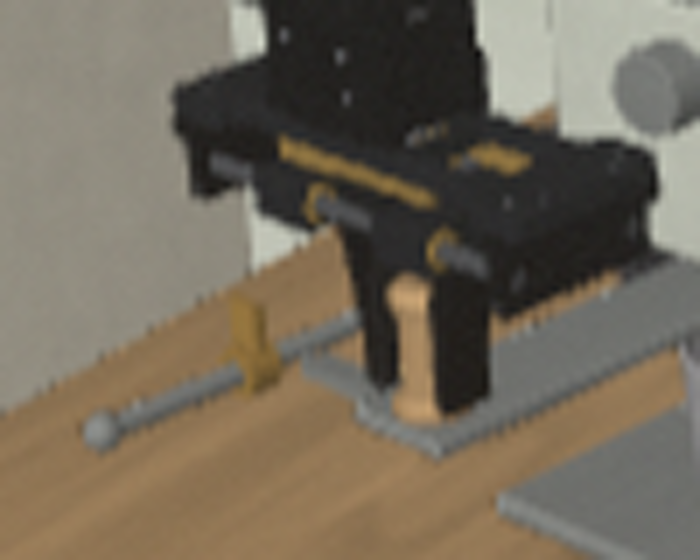

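The knob follows the grip: 24 mm moved and 7.5 N, which matches the spring. In the crop the pointer tip at (305,360) is still short of the fin (250,340). I'll keep pulling and correct the tilt.

Emit:
{"api": "send_rows", "payload": {
  "steps": [
    {"offset": [-5, 0, 0], "delta_rot": [0.1, -1.0, 0], "gripper": 0},
    {"offset": [-5, 0, 0], "delta_rot": [0, -0.8, 0], "gripper": 0},
    {"offset": [-5, 0, 0], "delta_rot": [0, -0.6, 0], "gripper": 0},
    {"offset": [-5, 0, 0], "delta_rot": [0, -0.5, 0], "gripper": 0}
  ]
}}

```text
time_s: 19.8
tcp_pos: [0.6353, -0.0287, 0.313]
ee_rot: [[-0.182, -0.983, -0.004], [-0.983, 0.182, 0.015], [-0.014, 0.007, -1.0]]
wrist_force: [0.1, -9.8, -0.3]
gripper_width: 0.321
```

```bash
python3 - <<'E'
from h import *
D=np.array([.179,.984,0]);Y=np.array([.984,-.179,0])
K0=np.array([.6275,-.0636,.123])
for _ in range(3):
    p,d=cap('side'); s=r.sense(); print(s['time_s'],(s['tcp_pos']-K0)@D,s['tcp_pos'],s['wrist_force'].round(1),s['ee_rot'][:,2].round(3))
T,e=cap('top');np.savez('k3.npz',p=p,d=d,T=T,e=e)
# knob-top pixels of the side view: start expected vs now, brass fin
for t in(.0391,): print('fin->knob pull expected',t)
c=cv2.resize(p[140:200,235:310,::-1],None,fx=9,fy=9,interpolation=2);cv2.imwrite('pics/k3.png',c)
c=cv2.resize(T[105:175,310:400,::-1],None,fx=8,fy=8,interpolation=2);cv2.imwrite('pics/k3t.png',c)
E
```

```text
19.85 0.036087259746438324 [ 0.63536053 -0.02835587  0.31300899] [-1.7 -9.   0.6] [-0.004  0.015 -1.   ]
19.9 0.03597134389611159 [ 0.63533898 -0.02846975  0.31302413] [ -0.6 -10.1   0.5] [-0.004  0.015 -1.   ]
19.95 0.03590938666278928 [ 0.63531827 -0.02852895  0.31299479] [-1.1 -9.5  0. ] [-0.004  0.015 -1.   ]
fin->knob pull expected 0.0391
```

View pics/k3.png

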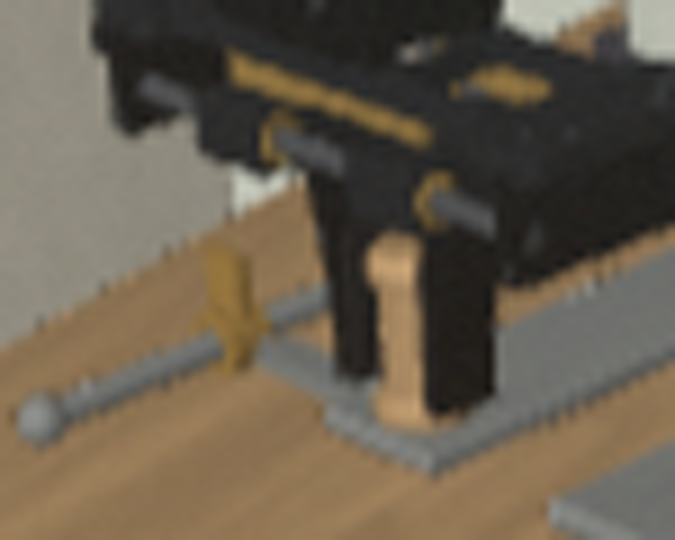

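The pointer tip at (262,350) in the crop has almost reached the collar (235,335). I'll measure the remaining gap from pixel masks of the pointer arm and the brass collar in both views.

```bash
python3 - <<'E'
from h import *
D=np.array([.179,.984,0]);Y=np.array([.984,-.179,0])
A=np.load('top0.npz')['p'];B=np.load('side0.npz')['p'];k=np.load('k3.npz');C=k['p']
def pt(n,m,z):
    v,u=np.nonzero(m); return np.array([ray(n,a,b,z) for a,b in zip(u,v)])
for nm,n,im,bx,fx,t in(('top0','top',A,(346,362,128,150),(330,352,116,136),0),('side0','side',B,(268,292,168,190),(252,272,162,188),0),('now','side',C,(258,282,170,194),(252,270,162,186),.038)):
    h=cv2.cvtColor(im,cv2.COLOR_RGB2HSV); b=np.zeros(h.shape[:2],bool);b[bx[2]:bx[3],bx[0]:bx[1]]=1
    q=pt(n,b&(h[...,1]<70)&(h[...,2]>60),.1225); x=q@D;y=q@Y
    f=np.zeros_like(b);f[fx[2]:fx[3],fx[0]:fx[1]]=1
    br=f&(h[...,1]>150)&(h[...,2]>60);v,u=np.nonzero(br)
    print(nm,'brass',br.sum(),u.min(),u.max(),v.min(),v.max())
    top=br&(np.arange(400)[:,None]<=v.min()+2); qt=pt(n,top,.147); qa=pt(n,br,.128 if n=='side' else .124)
    print('  fin-top D',(qt@D).mean().round(4),'Y',(qt@Y).mean().round(4),'all D',(qa@D).mean().round(4),'Y',(qa@Y).mean().round(4))
    for a in np.arange(.660,.708,.006):
        w=abs(y-a)<.003
        if w.sum(): print('   arm Y',round(a,3),w.sum(),'D',x[w].min().round(4),x[w].max().round(4),x[w].mean().round(4))
E
```

```text
top0 brass 32 338 342 122 130
  fin-top D 0.0892 Y 0.7171 all D 0.0885 Y 0.7144
   arm Y 0.66 7 D 0.0433 0.0524 0.0484
   arm Y 0.666 8 D 0.0438 0.0533 0.0486
   arm Y 0.672 10 D 0.0418 0.0541 0.048
   arm Y 0.678 11 D 0.0426 0.055 0.0486
   arm Y 0.684 8 D 0.0435 0.053 0.0484
   arm Y 0.69 9 D 0.042 0.0539 0.0484
   arm Y 0.696 9 D 0.0424 0.0544 0.048
   arm Y 0.702 2 D 0.0462 0.0495 0.0478Traceback (most recent call last):
  File "<stdin>", line 11, in <module>
    return umr_minimum(a, axis, None, out, keepdims, initial, where)
ValueError: zero-size array to reduction operation minimum which has no identity
```

```bash
python3 - <<'E'
from h import *
D=np.array([.179,.984,0]);Y=np.array([.984,-.179,0])
B=np.load('side0.npz')['p'];C=np.load('k3.npz')['p']
P=lambda m,z:np.array([ray('side',a,b,z) for b,a in zip(*np.nonzero(m))])
for nm,im,bx in(('side0',B,(266,286,166,190)),('now',C,(262,274,174,190))):
    h=cv2.cvtColor(im,cv2.COLOR_RGB2HSV).astype(int); x=im.astype(int)
    R=slice(164,186),slice(254,270)
    # brass: strongly yellow, little blue relative to green
    ratio=x[...,2]/np.maximum(x[...,1],1)
    br=np.zeros(h.shape[:2],bool);br[R]=(ratio[R]<.55)
    print(nm,br.sum()); 
    for row in br[R]: print(''.join('.#'[int(i)] for i in row))
    if br.sum():
        v,u=np.nonzero(br);t=br&(np.arange(400)[:,None]<=v.min()+2);print('fin-top D',(P(t,.147)@D).mean(),'Y',(P(t,.147)@Y).mean())
    b=np.zeros_like(br);b[bx[2]:bx[3],bx[0]:bx[1]]=1
    q=P(b&(h[...,1]<75)&(h[...,2]>70),.1225)
    for a in np.arange(.666,.708,.006):
        w=abs(q@Y-a)<.003
        if w.any(): print('arm',round(a,3),w.sum(),(q[w]@D).min().round(4),(q[w]@D).max().round(4),(q[w]@D).mean().round(4))
E
```

```text
side0 24
................
................
................
................
....##..........
................
.....##.........
......#.........
.....##.........
.....##.........
......##........
.....#...#......
......#.###.....
.......##.......
......#.#.......
......##........
......#.........
................
................
................
................
................
fin-top D 0.09123878670197563 Y 0.7141147761098264
arm 0.666 8 0.0409 0.0604 0.0515
arm 0.672 8 0.0384 0.0623 0.0489
arm 0.678 9 0.0421 0.0617 0.0519
arm 0.684 9 0.0396 0.0635 0.0517
arm 0.69 7 0.0389 0.0611 0.0491
arm 0.696 8 0.0407 0.0587 0.0494
arm 0.702 10 0.0236 0.066 0.0457
now 43
................
................
................
................
....##..........
.....##.........
....####........
....#####.......
....####........
.....###........
.....###........
....##.##.......
.....######.....
......###.......
......###.......
......##........
......##........
................
................
................
................
................
fin-top D 0.09184417186413515 Y 0.7123309899952333
arm 0.666 6 0.0896 0.1008 0.0952
arm 0.672 6 0.0856 0.0986 0.0921
arm 0.678 7 0.0792 0.0946 0.0875
arm 0.684 8 0.081 0.0982 0.0893
arm 0.69 7 0.0786 0.0977 0.0888
arm 0.696 7 0.0781 0.0937 0.0866
arm 0.702 6 0.0581 0.0878 0.0762
```

Top view: the pointer starts at 48.3 mm and the collar sits at 88.8 mm along the pull, so 40.5 mm of pull is needed. The side view gives about 41. The pull so far is about 38 mm, so about 2.5 mm remains.

Emit:
{"api": "send_rows", "payload": {
  "steps": [
    {"offset": [-7, 0, 0], "delta_rot": [0, 0, 0], "gripper": 0}
  ]
}}

```text
time_s: 20.1
tcp_pos: [0.6363, -0.0243, 0.313]
ee_rot: [[-0.183, -0.983, -0.006], [-0.983, 0.183, 0.01], [-0.009, 0.008, -1.0]]
wrist_force: [-1.0, -10.8, -0.6]
gripper_width: 0.323
```

```bash
cat > m.py <<'E'
from h import *
D=np.array([.179,.984,0]);K0=np.array([.6275,-.0636,.313])+.16*np.array([.003,-.001,-1])
for i in range(6):
    if i: cap('side')
    s=r.sense();g=s['tcp_pos']+.16*s['ee_rot'][:,2];print(s['time_s'],'travel',((g-K0)@D*1000).round(1),'tilt',s['ee_rot'][:,2].round(3),s['wrist_force'].round(1),round(s['gripper_width'],3))
E
python3 m.py
```

```text
20.1 travel 41.8 tilt [-0.006  0.01  -1.   ] [ -1.  -10.8  -0.6] 0.323
20.15 travel 42.5 tilt [-0.006  0.01  -1.   ] [-0.8 -8.4  0.4] 0.327
20.2 travel 42.4 tilt [-0.006  0.011 -1.   ] [-1.2 -9.7 -0.3] 0.325
20.25 travel 42.4 tilt [-0.006  0.011 -1.   ] [-1.2 -9.4 -0.1] 0.327
20.3 travel 42.3 tilt [-0.006  0.011 -1.   ] [ 0.1 -9.9  0.3] 0.323
20.35 travel 42.3 tilt [-0.006  0.011 -1.   ] [-0.4 -9.7  0.3] 0.323
```

Emit:
{"api": "send_rows", "payload": {
  "steps": [
    {"offset": [-1.2, 0, 0], "delta_rot": [0, 0, 0], "gripper": 0}
  ]
}}

```text
time_s: 20.45
tcp_pos: [0.6364, -0.0248, 0.313]
ee_rot: [[-0.183, -0.983, -0.008], [-0.983, 0.183, 0.007], [-0.005, 0.009, -1.0]]
wrist_force: [0.0, -8.3, -0.3]
gripper_width: 0.327
```

```bash
python3 m.py; python3 - <<'E'
from h import *
D=np.array([.179,.984,0]);Y=np.array([.984,-.179,0])
C,d=cap('side'); h=cv2.cvtColor(C,cv2.COLOR_RGB2HSV)
b=np.zeros(h.shape[:2],bool);b[174:190,262:274]=1
q=np.array([ray('side',a,v,.1225) for v,a in zip(*np.nonzero(b&(h[...,1]<75)&(h[...,2]>70)))])
for a in(.678,.684,.69,.696):
    w=abs(q@Y-a)<.003; print('arm',a,(q[w]@D).mean().round(4))
T,e=cap('top');Pt=pts('top',e)
m=(Pt[...,2]>.022)&(Pt[...,2]<.05);m[:205]=0;m[260:]=0;m[:,:195]=0;m[:,275:]=0
print('therm',cv2.minAreaRect(Pt[m][:,:2].astype(np.float32)*1000))
cv2.imwrite('pics/k5.png',cv2.resize(C[140:200,235:310,::-1],None,fx=9,fy=9,interpolation=2)); cv2.imwrite('pics/t5.png',T[...,::-1])
E
```

```text
20.45 travel 40.7 tilt [-0.008  0.007 -1.   ] [ 0.  -8.3 -0.3] 0.327
20.5 travel 40.5 tilt [-0.008  0.007 -1.   ] [ -0.3 -10.4   0. ] 0.324
20.55 travel 40.5 tilt [-0.008  0.007 -1.   ] [-1.  -9.6  1.2] 0.325
20.6 travel 40.5 tilt [-0.008  0.007 -1.   ] [-0.2 -9.2 -0.2] 0.319
20.65 travel 40.5 tilt [-0.008  0.007 -1.   ] [-0.9 -9.8  0.5] 0.326
20.7 travel 40.5 tilt [-0.008  0.007 -1.   ] [-1.  -8.9 -0.2] 0.324
arm 0.678 0.0891
arm 0.684 0.0905
arm 0.69 0.0921
arm 0.696 0.088
therm ((444.5113525390625, 289.6445617675781), (31.15542221069336, 146.61761474609375), 16.095956802368164)
```

View pics/k5.png

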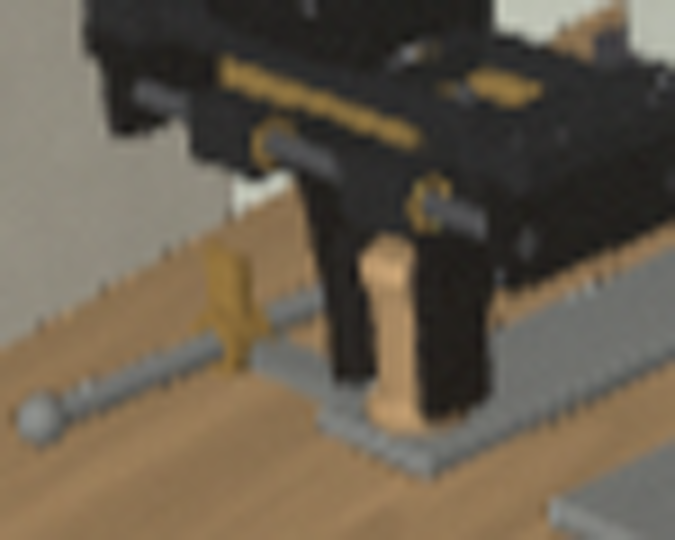

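The pointer arm now ends at the collar at (245,355) in the crop. The pose is steady at 40.5 mm of pull, so I'm handing in.

```bash
python3 -c "
from h import *
print(order.finish_job())"
```

```text
the job is handed in; nothing more can be done
None
```

I did the job in the order asked and handed it in at about 21 s, with the gripper still holding the knob at the mark.

- **Aiming:** I held the lens about 90 mm in front of the stud for about 2.8 s. Depth readings put it sideways on the stud's line and at a height of about 217 mm, against the stud's 215 mm. The thermometer pitched down by about 1°.
- **Laying back:** I laid the thermometer flat on the mat and let go. The last picture showed it flat and unmoved, about 9 mm from where it started.
- **Gate:** The gate is pulled 40.5 mm and steady, with about 9.5 N of spring force.
    - **Mark:** The top view put the mark at 40.5 mm of pull and the side view at about 41 mm. In the last side picture the pointer was about 1 mm short of the fin, within pixel noise.
    - **Grip:** The jaws stopped at 28 mm instead of the 24 mm waist, so they are on the knob's flare. I saw no slip.
- **Other things:** I stayed clear of the cup, crock and whisk. The cup looked unmoved in the later side pictures, but I did not re-measure any of the three at the end.

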